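# Throttle the purge valve and lift the vial carrier for inspection

## Task

Turn the purge valve's lever down from open to half open (45 degrees, the middle mark) and let go of it. Then take the vial carrier by its handle bar, lift it straight up out of the block until its underside is at least 10 cm above where it sat, and keep it there above the block, level and still with all four vials in place, for three seconds; finish while still holding it up. Do not tip the carrier, and leave the bottle, jar and beaker alone.

Things in the scene. Friction and masses are not known exactly. Their poses are not given: they have to be found in the camera images.
- valve (a joint): Valve lever angle in rad: 0 = shut (lever across the pipe), 1.571 = fully open (lever along the pipe), 0.785 = half open; end stops at 0 and 1.571. It grows as the lever turns counter-clockwise seen from above. Friction holds it where it is left: about 0.12 N m, 2 N at the grip point.
- valve_axis (a point): Point on the lever's vertical turning axis, at the lever's mid-thickness, 78 mm above the table; fixed to the valve's base, axes as valve_base. Under the lever lies a white dial disc of 34 mm radius, its top 63 mm above the table, with three black marks: shut, half, open.
- valve_grip (a point): Grip point on the dark steel lever, 66 mm from the turning axis, at mid-thickness (78 mm above the table); moves with the lever, its own y axis points outwards along the lever. The lever is a level flat bar 12 mm wide and 12 mm thick that ends 90 mm from the axis; its hub (10 mm radius) stands 1 mm above it.
- block: Fixed grey sample block 150 x 170 mm on the table, origin at the centre of its underside, z up. On top an aluminium recess, inside 116 x 126 mm, floor 41 mm above the table, rim 50 mm above the table; the carrier sits in it with about 4 mm of play all round.
- carrier_bar (a point): Middle of the carrier's handle bar: dark steel, 12 mm wide (carrier's x), 14 mm high, 116 mm long (carrier's y), mid-height 107 mm above the carrier's underside, on two end posts; 148 mm above the table while seated. Carrier with vials weighs 0.3 to 0.5 kg, balanced about the bar's middle. Axes are the carrier's; z up when level.
- carrier_center (a point): Centre of the vial carrier, half-way up (57 mm above its underside): a white plastic rack 108 x 118 x 30 mm with four holes for vials, under the handle bar (top of the bar 114 mm above the underside). Axes as carrier_bar.
- vial0_center (a point): Centre of a loose glass vial with a crimp cap, 22 mm diameter, 46 mm high, standing upright in a hole of the carrier -30 mm along its x and -30 mm along its y; sits 24 mm deep, its top 52 mm above the carrier's underside. Stays in its hole.
- vial1_center (a point): Centre of a loose glass vial with a crimp cap, 22 mm diameter, 46 mm high, standing upright in a hole of the carrier -30 mm along its x and 30 mm along its y; sits 24 mm deep, its top 52 mm above the carrier's underside. Stays in its hole.
- vial2_center (a point): Centre of a loose glass vial with a crimp cap, 22 mm diameter, 46 mm high, standing upright in a hole of the carrier 30 mm along its x and -30 mm along its y; sits 24 mm deep, its top 52 mm above the carrier's underside. Stays in its hole.
- vial3_center (a point): Centre of a loose glass vial with a crimp cap, 22 mm diameter, 46 mm high, standing upright in a hole of the carrier 30 mm along its x and 30 mm along its y; sits 24 mm deep, its top 52 mm above the carrier's underside. Stays in its hole.
- amber_bottle: Bystander: capped amber glass bottle, 80 mm diameter, 165 mm high; origin at the centre of its underside. Leave alone.
- jar: Bystander: closed glass jar, 68 mm diameter, 85 mm high; origin at the centre of its underside. Leave alone.
- beaker: Bystander: open glass beaker, 72 mm diameter, 90 mm high; origin at the centre of its underside. Leave alone.
- valve_base: Base of the brass ball valve, fixed: steel foot plate 150 x 70 x 10 mm, pipe brackets up to 40 mm high; origin at the centre of its underside. Its x axis runs along the pipe; the lever points along its +y when shut and along its -x (roughly towards the robot) when fully open.
Not all that is in view belongs to the job. Of the things that look like the valve_base, the larger one is meant. There is more than one size of the part that bears carrier_bar; the job needs the smaller.

How it is judged:
By the outcome, as a careful person would: the job done as asked, in the order asked, and still so for the second after the job is handed in, while the arm keeps its last pose, push and grip.
It also fails if it takes over 58 s, if anything falls off the work surface, if the arm or the gripper's body presses on something with over 40 N, if the wrist force passes 120 N, or if a joint passes its speed limit or range.

## Robot

A 7-joint arm with a two-finger parallel gripper is mounted at the origin on the work surface. World frame = base frame: x ahead of the robot, y to its left, z up, the work surface at z = 0. Lengths are in mm, angles in rad, forces in N, time in s.
With the tool pointing down it reaches from about 400 to 875 mm from the base axis. Payload 4.4 kg.
Tool frame: the origin (TCP) lies at the very end of the fingers, on their centre line; the grasp point (between the pads) lies 19 mm behind it (ctrl.grasp_offset is the distance from the TCP to the grasp point, in mm); z points along the fingers, y is the line along which they close (so a half turn about z gives the same grasp; the last joint's range is limited). The gripper opens to 85 mm and grips with 20 to 120 N. Pads are 22 mm wide; open, the fingers measure 114 mm over their backs; the gripper's body (76 mm by 85 mm) begins 54 mm behind the grasp point. The pads swing forward as they close: fully open they stand 13 mm farther back than shut.
Start: joints at [-1.182, 0.628, 0.038, 1.517, -0.027, 0.996, -0.02], TCP at [285.513, 583.952, 231.313] pointing down, gripper open.
Joint ranges: [-3.06, 3.06], [-0.37, 2.12], [-1.25, 1.32], [0.18, 2.47], [-1.1, 4.24], [0.23, 1.98], [-2.94, 2.94]. Speed limits (rad/s): [2.57, 2.57, 3.14, 3.14, 3.14, 3.14, 3.14].

## Interface

Orientations are given as [roll, pitch, yaw] about the fixed x, y, z axes, in that order (R = Rz(yaw) Ry(pitch) Rx(roll)).
In Python, from cell import status, cams, ctrl gives the robot as it stands.
- The arm moves only by the tool move_arm, never from a script. Its argument "plan" is a list of rows, each a list of 3 entries, a list of its own where there are three numbers: the shift along the world's x, y, z in mm, then the turn, a rotation vector about the world's x, y, z in degrees, then the opening, from 0 (shut) to 1 (fully open). In form: [[[x, y, z], [wx, wy, wz], gripper], ...]. A call has 1 to 10 rows; each row shifts and turns the commanded pose from where the row before left it; what a row does not reach is not made up. A row lasts 1/8 s, in which the tool goes at most 62.5 mm and 10.7 degrees, less where a joint would pass 70% of its speed; a pose out of reach is approached as far as the arm can. A call with a gripper value outside its range is refused whole. The fingers move at their own pace and stop on an object; the grip force is fixed at half the most. Time passes only in rows, so rows that do not move let the fingers close. It gives the time, the measured TCP pose, the force, the opening and the grip force at its end, in the units of the state.
- status.read_state(): the state, without advancing time (a new reading comes with each control period).
- cams.get_image(name): name is "scene" or "top" or "wrist"; returns the picture (384x512x3 uint8, blue, green, red); there is no depth.
- cams.camera_params(name): a dict with "K" (3x3 intrinsics, pixels), "k1" (the pictures are not rectified: a ray, as slopes to the right and down, at radius r is drawn at 1 + k1 r^2 times it, then the intrinsics apply), "pose" (4x4, takes a point from camera to world coordinates); the wrist camera has in their place "tool_from_camera" (4x4, takes a point from camera to tool coordinates, whose origin is the TCP and whose axes are the flange's). Camera axes: x right, y down, z forward; pixel columns grow to the right and rows downward; lengths in mm; the calibration is good to about 2 mm. A picture is of the moment at which its call begins: read the wrist's pose just before it. camera_params takes no time and is no camera call.
- ctrl.finish_job(): hands the job in; it is judged then, once.
The state is a dict: "clock": time; "qpos": joint angles; "qd": joint speeds; "tau": joint torques, N m; "eef_pos": TCP position; "tool_rot": TCP orientation; "force": force on the tool from outside, world axes, zero at the start; "torque": the same for the moment, N m; "width": finger opening in mm; "gripper_force": force on a finger pad.
Only numpy, scipy, OpenCV 4.12 (cv2) and the standard library are available. Lean on these libraries where they do the work, as an engineer would, in place of code of your own. Each camera call takes 0.05 s, during which the arm holds its last target. There are 200 camera calls.

## Working session

There is one attempt and no reset: what is moved stays moved. The work goes in short steps, Python scripts to look and compute and a tool call to move; the robot and the scene stay as the last step left them, time stands still between calls to the robot, and variables do not carry over. Pictures are saved under pics/ and viewed, at most 10 in all, crops included, and the job is handed in when it is done.

Besides the shell and the picture viewer there is one more tool, called after ">>>" as name([rows], argument=value, ...), one row to a line, values as JSON. move_arm: Moves the arm, as the interface text tells. Its arguments: {"type":"object","properties":{"plan":{"type":"array","items":{"type":"array"}}},"required":["plan"]}

```bash
mkdir -p pics
cat > h.py <<'E'
import numpy as np, cv2
from cell import status, cams, ctrl
from scipy.spatial.transform import Rotation as R
def params(n):
    p=cams.camera_params(n)
    if n!="wrist": return np.array(p["K"]),p["k1"],np.array(p["pose"])
    s=status.read_state(); T=np.eye(4); T[:3,:3]=R.from_euler('xyz',s["tool_rot"]).as_matrix(); T[:3,3]=s["eef_pos"]
    return np.array(p["K"]),p["k1"],T@np.array(p["tool_from_camera"])
def ray(P,uv):
    K,k1,T=P; d=cv2.undistortPoints(np.array([[uv]],float),K,np.array([k1,0,0,0.]))[0,0]
    return T[:3,3],T[:3,:3]@np.array([d[0],d[1],1])
def plane(P,uv,z):
    o,d=ray(P,uv); return (o+d*(z-o[2])/d[2]).round(1)
def proj(P,X):
    K,k1,T=P; c=T[:3,:3].T@(np.array(X,float)-T[:3,3]); a=c[:2]/c[2]; a=a*(1+k1*a@a); return (K[:2,:2]@a+K[:2,2]).round(1)
E
python3 - <<'E'
from h import *
s=status.read_state(); print(s)
a=cams.get_image("scene");b=cams.get_image("top")
cv2.imwrite("pics/scene.png",a);cv2.imwrite("pics/top.png",b)
for n in("scene","top"):print(params(n))
print(cams.camera_params("wrist"))
E
```

```text
{'clock': 0.0, 'qpos': array([-1.18179796,  0.62931004,  0.03842034,  1.51837494, -0.02701623,
        0.99632094, -0.0200091 ]), 'qd': array([0.00088361, 0.00129335, 0.00041226, 0.0001095 , 0.00029788,
       0.00088605, 0.00154176]), 'tau': array([ 2.91952383e-04, -5.63404834e+01,  1.22696087e+00, -1.93439895e+01,
        1.11636805e-02,  1.07482253e-02,  1.70622496e-05]), 'eef_pos': array([285.21282071, 583.37826051, 230.40987171]), 'tool_rot': array([-3.13969638e+00, -2.80848121e-06,  2.68679369e+00]), 'force': array([ 0.04340129, -0.35329864,  0.6031452 ]), 'torque': array([ 0.02078   ,  0.03618376, -0.00202402]), 'gripper_force': 0.0, 'width': 85.73202916680452}
(array([[401.24342277,   0.        , 253.52101938],
       [  0.        , 401.24342277, 194.01134375],
       [  0.        ,   0.        ,   1.        ]]), -0.039176950011555044, array([[-2.88236314e-01,  5.50753220e-01, -7.83320316e-01,
         1.63735569e+03],
       [ 9.57498351e-01,  1.56542356e-01, -2.42263075e-01,
         2.94327009e+02],
       [-1.08043609e-02, -8.19856927e-01, -5.72466492e-01,
         8.3943
[... 467 characters left out ...]
03, -9.65289025e-02, -9.95323519e-01,
         1.56490523e+03],
       [ 0.00000000e+00,  0.00000000e+00,  0.00000000e+00,
         1.00000000e+00]]))
{'K': array([[300.1611684 ,   0.        , 252.12692962],
       [  0.        , 300.1611684 , 197.80892748],
       [  0.        ,   0.        ,   1.        ]]), 'k1': -0.0784567918618834, 'tool_from_camera': array([[-5.44081952e-04, -9.51287574e-01, -3.08304486e-01,
         7.95513264e+01],
       [ 9.99999809e-01, -4.27395887e-04, -4.46005356e-04,
         9.44939024e-02],
       [ 2.92511284e-04, -3.08304669e-01,  9.51287625e-01,
        -1.42405670e+02],
       [ 0.00000000e+00,  0.00000000e+00,  0.00000000e+00,
         1.00000000e+00]])}
```

View pics/top.png

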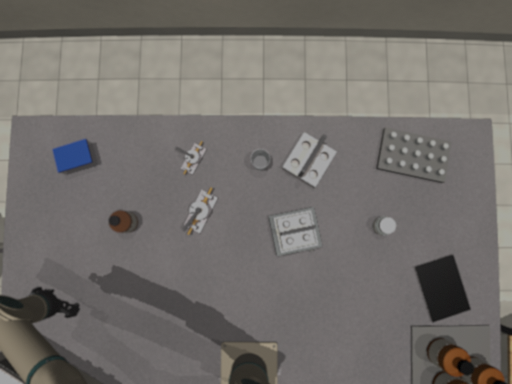

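View pics/scene.png

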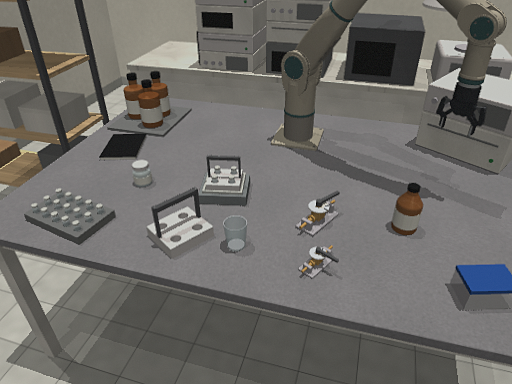

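Candidates in the top view:
- **Valves:** (201,211) and (193,157). The first has the longer foot plate, so it is the larger valve and the one meant.
- **Carriers:** (296,231) is small and seated in the grey block. (310,160) is larger and stands on the table. The small one is meant.

I'll confirm both in one crop.

Run:
```python
from h import *
b=cv2.imread("pics/top.png")
cv2.imwrite("pics/crop.png",cv2.resize(b[125:265,160:350],None,fx=4.2,fy=4.2,interpolation=cv2.INTER_CUBIC))
P=params("top")
for uv,z in [((201,211),63),((193,157),50),((296,231),148),((310,160),148),((212,189),30),((189,233),30),((122,221),165),((261,160),0)]: print(uv,plane(P,uv,z))
```

```text
(201, 211) [579.4 176.6  63. ]
(193, 157) [779.4 211.9  50. ]
(296, 231) [ 508.8 -157.7  148. ]
(310, 160) [ 752.8 -206.5  148. ]
(212, 189) [663.3 141.6  30. ]
(189, 233) [500.1 223.6  30. ]
(122, 221) [537. 431. 165.]
(261, 160) [779.  -39.7   0. ]
```

View pics/crop.png

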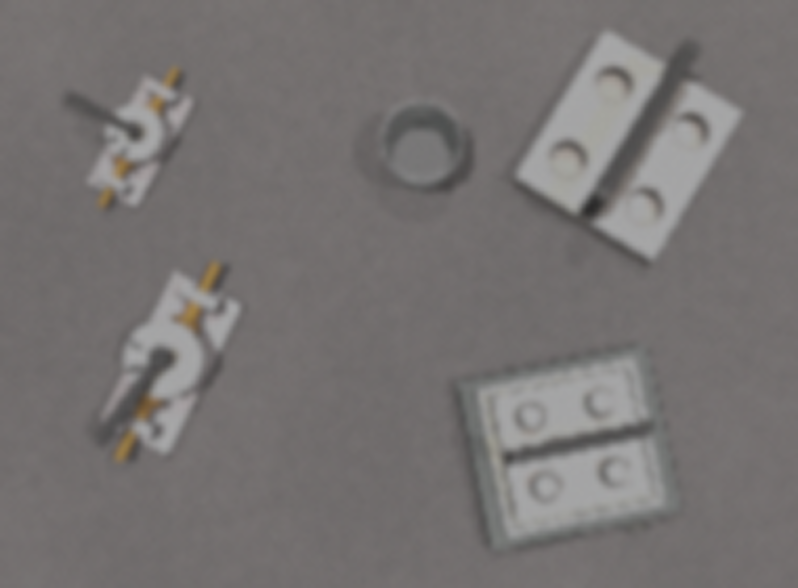

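The crop confirms it. The larger valve's hub is at crop (163,358) and its lever tip at (103,437), so it points along the pipe and is open. The smaller carrier sits in the block, with its bar from (507,458) to (652,428).

Run:
```python
from h import *
P=params("top"); f=lambda c,z: plane(P,(160+c[0]/4.2-.4,125+c[1]/4.2-.4),z)
h=f((163,358),84);e=f((103,437),84);d=(e-h)[:2];print(h,e,np.hypot(*d),np.degrees(np.arctan2(d[1],d[0])),h[:2]+66*d/np.hypot(*d))
a=f((507,458),155);b=f((652,428),155);d=b-a;print(a,b,np.hypot(*d[:2]),(a+b)/2,np.degrees(np.arctan2(d[1],d[0])))
```

```text
[582.2 183.2  84. ] [514.9 232.8  84. ] 83.60293057064455 143.60984049278338 [529.0702835  222.35652212]
[ 499.4 -104.1  155. ] [ 524.2 -220.7  155. ] 119.2082211930033 [ 511.8 -162.4  155. ] -77.99252257585093
```

>>> move_arm([
  [[27,-41,0],[0,0,0],1],
  [[27,-41,0],[0,0,0],1],
  [[27,-41,0],[0,0,0],1],
  [[27,-41,0],[0,0,0],1],
  [[27,-41,0],[0,0,0],1],
  [[27,-41,0],[0,0,0],1],
  [[27,-41,0],[0,0,0],1],
  [[27,-41,0],[0,0,0],1],
  [[27,-40,-20],[0,0,0],1],
  [[0,0,0],[0,0,0],1],
])

```text
clock: 1.35
eef_pos: [529.8, 210.2, 209.7]
tool_rot: [-3.137, 0.0, 2.679]
force: [-0.1, 0.2, -0.6]
width: 85.2
gripper_force: 0.0
```

Run:
```python
from h import *
s=status.read_state();print(s["qpos"].round(2),s["qd"].round(2),s["eef_pos"],np.degrees(s["tool_rot"])); P=params("wrist"); a=cams.get_image("wrist")
np.save("Pw.npy",np.array(P,dtype=object),allow_pickle=True); cv2.imwrite("pics/w1.png",a)
for X in [(582,183,84),(529,222,84)]:print(proj(P,X))
```

```text
[-0.46  0.54  0.05  1.77 -0.03  0.84  0.71] [-0.06 -0.02 -0.07 -0.01 -0.03  0.01 -0.03] [529.81418061 210.2448906  209.68793792] [-1.79739695e+02  1.12946174e-02  1.53478522e+02]
[251.7 247.1]
[263.7 184.1]
```

View pics/w1.png

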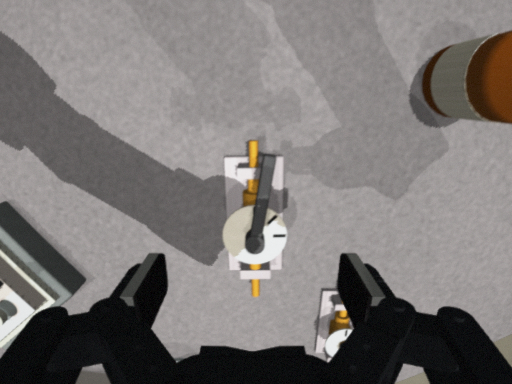

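The lever runs from the hub at (255,243) to its tip at (268,156). The pipe runs from (253,142) to (256,296). The half mark is at (273,219) and the shut mark at (279,236). The lever therefore starts a little short of the pipe line. Next I measure the angles.

Run:
```python
from h import *
P=params("wrist"); a=cv2.imread("pics/w1.png")
ang=lambda d:np.degrees(np.arctan2(d[1],d[0])).round(1)
g=a.astype(int); b,gr,r=g[...,0],g[...,1],g[...,2]
m=((r-b>70)&(r>120)).astype(np.uint8); m[:,300:]=0; m[:,:220]=0
ys,xs=np.nonzero(m); print("pipe px",len(xs))
p=np.array([plane(P,(x,y),28)[:2] for x,y in zip(xs,ys)]); q=cv2.fitLine(p.astype(np.float32),cv2.DIST_HUBER,0,.01,.01).ravel(); print("pipe",q,ang(q[:2]),p[ys<160].mean(0),p[ys>270].mean(0))
d=((a.max(2)<75)).astype(np.uint8); n,l,st,c=cv2.connectedComponentsWithStats(d[150:256,240:290]); i=1+np.argmax(st[1:,4]);print(st[i])
ys,xs=np.nonzero(l==i); ys+=150;xs+=240
k=ys<225; p=np.array([plane(P,(x,y),84)[:2] for x,y in zip(xs[k],ys[k])]); q=cv2.fitLine(p.astype(np.float32),cv2.DIST_HUBER,0,.01,.01).ravel(); print("lever",q,ang(q[:2]))
h=plane(P,(255,243),85); 
D=((a.min(2)>150)).astype(np.uint8); 
print("hub",h,"tip",plane(P,(268,156),84), "half",plane(P,(273,219),63),"shut",plane(P,(279,236),63))
# dial circle right edge / extents
n,l,st,c=cv2.connectedComponentsWithStats(cv2.inRange(a[200:272,215:295],(120,120,120),(255,255,255)));print(st[1:][st[1:,4]>50])
cv2.imwrite("pics/c1.png",cv2.resize(a[135:305,200:310],None,fx=3.5,fy=3.5,interpolation=cv2.INTER_CUBIC))
```

```text
pipe px 582
pipe [ 9.0563005e-01 -4.2406860e-01  5.6366455e+02  1.9715742e+02] -25.1 [502.84670659 226.87784431] [660.15793651 152.24126984]
[  6   3  29 100 758]
lever [ 8.7878060e-01 -4.7722599e-01  5.3836218e+02  2.1676591e+02] -28.5
hub [578.3 191.9  85. ] tip [506.1 240.5  84. ] half [571.7 216.2  63. ] shut [592.1 213.7  63. ]
[[   0    0   80   72 3882]]
```

View pics/c1.png

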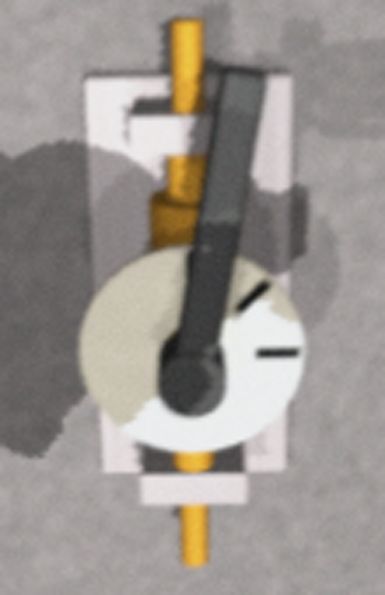

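Run:
```python
from h import *
P=params("wrist"); f=lambda c,z: plane(P,(200+c[0]/3.5-.36,135+c[1]/3.5-.36),z)
ang=lambda d:np.degrees(np.arctan2(d[1],d[0])).round(1)
A=f((192,349),63); H=f((190,383),85); T=f((243,68),84); print("axis",A,"hub",H,"tip",T,np.hypot(*(T-A)[:2]))
print("lever",ang(T-A),ang(T-H),ang(f((243,68),84)-f((203,345),84)))
print("half",ang(f((253,296),63)-A), "mark itself",ang(f((268,283),63)-f((240,309),63)),"shut",ang(f((277,352),63)-A),"open",ang(f((195,255),63)-A))
print("pipe",ang(f((187,20),28)-f((195,565),28)), "plate", ang(f((89,74),10)-f((104,470),10)),ang(f((292,74),10)-f((284,470),10)))
```

```text
axis [578.8 191.2  63. ] hub [578.8 190.5  85. ] tip [504.9 242.1  84. ] 89.73304853842868
lever 145.4 145.1 146.4
half 107.2 mark itself 109.1 shut 61.4 open 152.2
pipe 154.6 plate 154.2 154.4
```

>>> move_arm([
  [[-3,9,-30],[0,0,-8],1],
  [[-2,9,-40],[0,0,0],1],
  [[0,0,-40],[0,0,0],1],
  [[0,0,0],[0,0,0],1],
  [[0,0,0],[0,0,0],1],
])

```text
clock: 2.02
eef_pos: [524.0, 235.1, 102.6]
tool_rot: [3.14, 0.001, 2.548]
force: [0.6, -0.7, 0.2]
width: 85.1
gripper_force: 0.0
```

>>> move_arm([
  [[0,-4,-15],[0,0,-0.5],1],
  [[0.5,-3,-25],[0,0,0],1],
  [[0,0,0],[0,0,0],1],
  [[0,0,0],[0,0,0],0.5],
  [[0,0,0],[0,0,0],0],
  [[0,0,0],[0,0,0],0],
  [[0,0,0],[0,0,0],0],
  [[0,0,0],[0,0,0],0],
])

```text
clock: 3.02
eef_pos: [523.8, 226.7, 61.8]
tool_rot: [-3.141, -0.0, 2.537]
force: [-1.4, -1.2, 5.2]
width: 10.5
gripper_force: 58.9
```

>>> move_arm([
  [[3,4.3,0],[0,0,-4.56],0],
  [[3.3,4,0],[0,0,-4.56],0],
  [[3.7,3.7,0],[0,0,-4.56],0],
  [[3.9,3.4,0],[0,0,-4.56],0],
  [[4.2,3.1,0],[0,0,-4.56],0],
  [[4.5,2.8,0],[0,0,-4.56],0],
  [[4.6,2.4,0],[0,0,-4.56],0],
  [[4.8,2,0],[0,0,-4.56],0],
  [[0,0,0],[0,0,0],0],
  [[0,0,0],[0,0,0],0],
])

```text
clock: 4.28
eef_pos: [558.4, 252.6, 61.9]
tool_rot: [3.137, 0.001, 1.903]
force: [4.7, -1.1, -0.2]
width: 10.7
gripper_force: 58.5
```

>>> move_arm([
  [[0,0,0],[0,0,0],0.6],
  [[0,0,0],[0,0,0],1],
  [[0,0,0],[0,0,0],1],
  [[0,0,40],[0,0,0],1],
  [[0,0,50],[0,0,0],1],
  [[0,0,50],[0,0,0],1],
  [[0,0,0],[0,0,0],1],
  [[0,0,0],[0,0,0],1],
])

```text
clock: 5.28
eef_pos: [555.2, 252.7, 200.8]
tool_rot: [-3.14, -0.0, 1.902]
force: [0.1, -0.6, 0.3]
width: 85.5
gripper_force: 0.0
```

Run:
```python
from h import *
s=status.read_state();P=params("wrist"); print(s["eef_pos"],np.degrees(s["tool_rot"]),s["qpos"].round(2)); a=cams.get_image("wrist"); cv2.imwrite("pics/w2.png",a)
u,v=proj(P,(570,205,70)).astype(int); print(u,v)
cv2.imwrite("pics/c2.png",cv2.resize(a[v-85:v+85,u-85:u+85],None,fx=3.5,fy=3.5,interpolation=cv2.INTER_CUBIC))
```

```text
[555.15361354 252.69452525 200.84631805] [-1.79929005e+02 -2.41457952e-02  1.08982323e+02] [-0.67  0.62  0.31  1.67 -0.24  0.88  0.07]
251 236
```

View pics/c2.png

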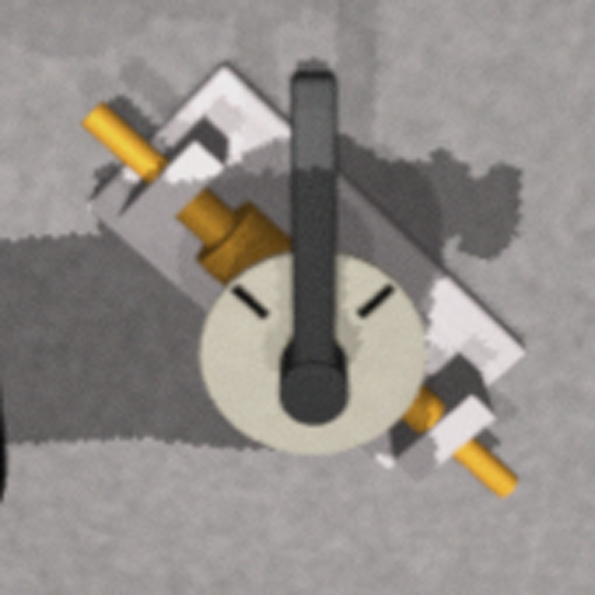

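The lever now lies midway between the open mark at crop (249,301) and the shut mark at (376,301), and covers the half mark. I'll check the angle in numbers and plan the carrier approach.

Run:
```python
from h import *
P=params("wrist"); f=lambda c,z: plane(P,(166+c[0]/3.5-.36,151+c[1]/3.5-.36),z)
ang=lambda d:np.degrees(np.arctan2(d[1],d[0])).round(1)
A=f((313,352),63);T=f((314,75),84);print(A,T,"lever",ang(T-A),ang(T-f((314,340),84)),"open",ang(f((249,301),63)-A),"shut",ang(f((376,301),63)-A),"marks dirs",ang(f((236,290),63)-f((265,315),63)),ang(f((391,288),63)-f((361,314),63)),"pipe",ang(f((97,117),28)-f((506,486),28)))
```

```text
[579.6 187.4  63. ] [550.5 271.6  84. ] lever 109.1 109.2 open 157.4 shut 61.1 marks dirs 155.0 63.2 pipe 154.2
```

The lever is at 109.1° and the half mark at 109.1°, so the valve is done. Now the carrier.

>>> move_arm([
  [[-5,-45,15],[0,0,-1],1],
  [[-5,-50,15],[0,0,-1],1],
  [[-5,-50,15],[0,0,-1],1],
  [[-5,-50,10],[0,0,-1],1],
  [[-6,-50,5],[0,0,-1],1],
  [[-6,-50,0],[0,0,-1],1],
  [[-6,-50,0],[0,0,-1],1],
  [[-6,-45,0],[0,0,0],1],
  [[0,-24,0],[0,0,0],1],
  [[0,0,0],[0,0,0],1],
])

```text
clock: 6.58
eef_pos: [510.8, -163.2, 260.0]
tool_rot: [-3.139, -0.0, 1.775]
force: [0.5, 1.6, -0.6]
width: 85.7
gripper_force: 0.0
```

>>> move_arm([
  [[0,0,0],[0,0,0],1],
])

```text
clock: 6.7
eef_pos: [511.7, -159.7, 260.3]
tool_rot: [-3.14, -0.002, 1.781]
force: [0.0, -0.4, 0.2]
width: 85.5
gripper_force: 0.0
```

Run:
```python
from h import *
s=status.read_state();P=params("wrist"); print(s["eef_pos"],np.degrees(s["tool_rot"]),s["qpos"].round(2)); a=cams.get_image("wrist"); cv2.imwrite("pics/w3.png",a)
print(proj(P,(500,-104,155)),proj(P,(524,-220,155)))
```

```text
[ 511.71268431 -159.67873695  260.25873123] [-1.79903164e+02 -1.13731979e-01  1.02038438e+02] [-0.02  0.46  0.4   1.81 -0.22  0.93  0.68]
[253.  130.3] [252.2 259.9]
```

View pics/w3.png

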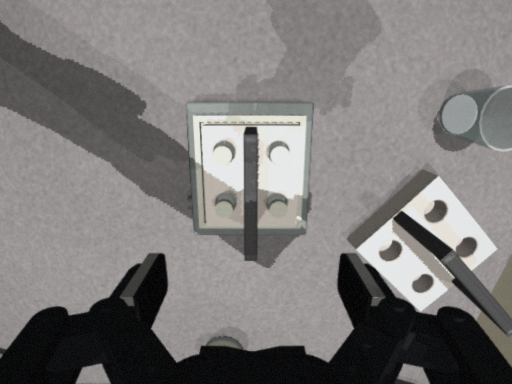

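The bar's ends are at about (251,130) and (251,260), close to my prediction, and all four vials are present. The larger carrier is off to the right.

Run:
```python
from h import *
P=params("wrist"); a=cv2.imread("pics/w3.png")
m=(a.max(2)<70); L=[]
for y in list(range(138,186,4))+list(range(238,258,3)):
    x=np.nonzero(m[y,238:264])[0]+238
    if len(x): L.append(plane(P,((x.min()+x.max())/2,y),155)[:2]); print(y,x.min(),x.max(),end='; ')
L=np.array(L,np.float32); q=cv2.fitLine(L,cv2.DIST_HUBER,0,.01,.01).ravel(); print(q,np.degrees(np.arctan2(q[1],q[0])))
r0,r1=plane(P,(251,129),155),plane(P,(251,260),155); print(r0,r1,(r0+r1)/2)
```

```text
238 244 257; 241 244 256; 244 244 256; 247 244 257; 250 244 256; 253 244 256; 256 245 256; [ 2.0643148e-01 -9.7846109e-01  5.1979999e+02 -2.0714285e+02] -78.086685
[ 498.4 -103.1  155. ] [ 523.3 -220.2  155. ] [ 510.85 -161.65  155.  ]
```

>>> move_arm([
  [[-1,-1,-40],[0,0,0],1],
  [[-0.5,-1,-40],[0,0,0],1],
  [[0,0,-35],[0,0,0],1],
  [[0,0,-17],[0,0,0],1],
  [[0,0,0],[0,0,0],1],
  [[0,0,0],[0,0,0],1],
])

```text
clock: 7.5
eef_pos: [511.2, -162.7, 129.9]
tool_rot: [3.141, 0.0, 1.781]
force: [0.1, 0.7, -0.0]
width: 85.6
gripper_force: 0.0
```

>>> move_arm([
  [[-0.7,0,-1],[0,0,0],0.5],
  [[0,0,0],[0,0,0],0.2],
  [[0,0,0],[0,0,0],0],
  [[0,0,0],[0,0,0],0],
  [[0,0,0],[0,0,0],0],
  [[0,0,0],[0,0,0],0],
  [[0,0,0],[0,0,0],0],
])

```text
clock: 8.38
eef_pos: [510.4, -163.3, 128.5]
tool_rot: [3.141, 0.0, 1.78]
force: [2.4, 0.5, 0.2]
width: 10.9
gripper_force: 60.3
```

Gripped. Next I lift it gently.

>>> move_arm([
  [[0,0,3],[0,0,0],0],
  [[0,0,6],[0,0,0],0],
  [[0,0,8],[0,0,0],0],
  [[0,0,10],[0,0,0],0],
  [[0,0,10],[0,0,0],0],
])

```text
clock: 9.0
eef_pos: [509.8, -163.4, 166.2]
tool_rot: [3.141, 0.0, 1.779]
force: [0.3, -0.5, -4.7]
width: 10.7
gripper_force: 59.6
```

>>> move_arm([
  [[0,0,12],[0,0,0],0],
  [[0,0,15],[0,0,0],0],
  [[0,0,15],[0,0,0],0],
  [[0,0,15],[0,0,0],0],
  [[0,0,13],[0,0,0],0],
  [[0,0,10],[0,0,0],0],
  [[0,0,6],[0,0,0],0],
  [[0,0,3],[0,0,0],0],
  [[0,0,0],[0,0,0],0],
  [[0,0,0],[0,0,0],0],
])

```text
clock: 10.25
eef_pos: [509.5, -163.3, 253.9]
tool_rot: [-3.141, -0.0, 1.78]
force: [-0.0, -0.0, -5.2]
width: 10.6
gripper_force: 59.6
```

Run:
```python
from h import *
a=cams.get_image("scene");b=cams.get_image("wrist");s=status.read_state();print(s["eef_pos"],s["force"],s["torque"],np.degrees(s["tool_rot"]),s["width"])
u,v=proj(params("scene"),(511,-162,200)).astype(int);print(u,v)
c=cv2.resize(a[v-50:v+100,u-65:u+65],None,fx=3,fy=3,interpolation=cv2.INTER_CUBIC)
w=cv2.resize(b,(400,300)); k=np.zeros((450,790,3),np.uint8);k[:,:390]=c[:450,:390];k[:300,390:]=w;cv2.imwrite("pics/lift.png",k)
```

```text
[ 509.59937533 -163.2731434   253.93967612] [-0.01615556  0.04419737 -4.06408242] [ 0.04214955 -0.01093656 -0.0119609 ] [-1.79959066e+02 -2.06596978e-02  1.01958614e+02] 10.7058109243078
222 144
```

View pics/lift.png

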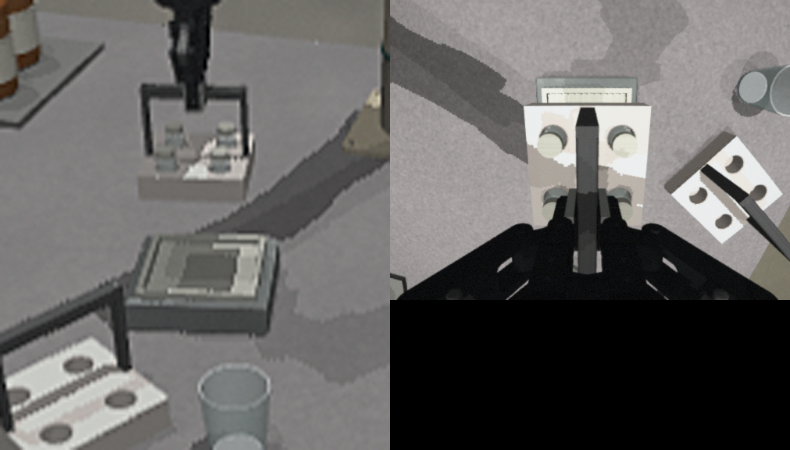

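The carrier is lifted 125 mm, level above the block (crop (195,180)), with all four vials in place. I now hold it for more than three seconds.

>>> move_arm([
  [[0,0,0],[0,0,0],0],
  [[0,0,0],[0,0,0],0],
  [[0,0,0],[0,0,0],0],
  [[0,0,0],[0,0,0],0],
  [[0,0,0],[0,0,0],0],
  [[0,0,0],[0,0,0],0],
  [[0,0,0],[0,0,0],0],
  [[0,0,0],[0,0,0],0],
  [[0,0,0],[0,0,0],0],
  [[0,0,0],[0,0,0],0],
])

```text
clock: 11.6
eef_pos: [509.8, -163.4, 254.3]
tool_rot: [-3.142, -0.0, 1.78]
force: [0.2, 0.7, -4.7]
width: 10.8
gripper_force: 59.6
```

>>> move_arm([
  [[0,0,0],[0,0,0],0],
  [[0,0,0],[0,0,0],0],
  [[0,0,0],[0,0,0],0],
  [[0,0,0],[0,0,0],0],
  [[0,0,0],[0,0,0],0],
  [[0,0,0],[0,0,0],0],
  [[0,0,0],[0,0,0],0],
  [[0,0,0],[0,0,0],0],
  [[0,0,0],[0,0,0],0],
  [[0,0,0],[0,0,0],0],
])

```text
clock: 12.85
eef_pos: [509.8, -163.3, 254.3]
tool_rot: [3.142, -0.0, 1.78]
force: [0.1, -1.3, -4.1]
width: 11.0
gripper_force: 59.6
```

>>> move_arm([
  [[0,0,0],[0,0,0],0],
  [[0,0,0],[0,0,0],0],
  [[0,0,0],[0,0,0],0],
  [[0,0,0],[0,0,0],0],
  [[0,0,0],[0,0,0],0],
  [[0,0,0],[0,0,0],0],
  [[0,0,0],[0,0,0],0],
  [[0,0,0],[0,0,0],0],
  [[0,0,0],[0,0,0],0],
  [[0,0,0],[0,0,0],0],
])

```text
clock: 14.1
eef_pos: [509.8, -163.3, 254.3]
tool_rot: [3.142, -0.0, 1.78]
force: [-0.6, -0.1, -3.5]
width: 11.0
gripper_force: 59.6
```

```bash
python3 -c "
from h import *
s=status.read_state();print(s['clock'],s['eef_pos'],s['width']);print(ctrl.finish_job())"
```

```text
14.1 [ 509.80942993 -163.33755816  254.31209815] 11.035289818722735
the job is handed in; nothing more can be done
None
```

The job is handed in at 14.1 s: the valve lever measured on the half-open mark and was released, and the carrier was held level and still about 125 mm up for over three seconds, still gripped, with all four vials seen in place just before the hold.

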